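# Weigh the spice caddies and empty the loaded one

### The arm

A 7-joint arm with a two-finger parallel gripper is mounted at the origin on the work surface; the furniture and walls round the work are solid. World frame = base frame: x ahead of the robot, y to its left, z up, the work surface at z = 0. Lengths are in m, angles in degrees, forces in N, time in s.
With the tool pointing down it reaches from about 0.425 to 1.025 m from the base axis. Payload 3.6 kg.
Tool frame: the origin (TCP) lies between the finger pads; the fingertips stand 11 mm ahead of it and the grasp point (between the pads) lies 8 mm behind it; z points along the fingers, y is the line along which they close (so a half turn about z gives the same grasp; the last joint's range is limited). The gripper opens to 85 mm and grips with 20 to 120 N. Pads are 22 mm wide; open, the fingers measure 114 mm over their backs; the gripper's body (76 mm by 85 mm) begins 54 mm behind the grasp point. The pads swing forward as they close: fully open they stand 13 mm farther back than shut.
Start: joints at [-5.357, 33.873, 2.773, 92.16, -1.908, 54.013, -1.931], TCP at [0.725, 0, 0.242] pointing down, gripper open.
Joint ranges: [-153.93, 153.93], [-27.13, 128.08], [-72.61, 78.16], [10.71, 143.7], [-87.88, 267.88], [4.46, 118.87], [-176.78, 176.78]. Speed limits (degrees/s): [147.25, 147.25, 180, 180, 180, 180, 180].

### API

Orientations are given as [roll, pitch, yaw] about the fixed x, y, z axes, in that order (R = Rz(yaw) Ry(pitch) Rx(roll)).
In Python, from plant import arm gives the robot as it stands.
- The arm moves only by the tool send_rows, never from a script. Its argument "deltas" is text: rows parted by semicolons, each of 5 numbers parted by spaces: the finger opening in m, from 0 to 0.0854, then the shift along the tool's x, y, z in m, then the turn about the tool's z in degrees. In form: claw x y z yaw; .... A call has 1 to 8 rows; each row is the pose to reach, as a shift and turn from the pose commanded when the call began, along the tool's axes at that moment; what a row does not reach only later rows make up. A row lasts 1/12 s, in which the tool goes at most 41.7 mm and 7.16 degrees, less where a joint would pass 70% of its speed; a pose out of reach is approached as far as the arm can. A call with a gripper value outside its range is refused whole. The fingers move at their own pace and stop on an object; the grip force is fixed at half the most. Time passes only in rows, so rows that repeat a pose let the fingers close. It gives the time, the measured TCP pose, the force, the opening and the grip force at its end, in the units of the state.
- arm.read_state(): the state, without advancing time (a new reading comes with each control period).
- arm.capture(name): name is "scene" or "side" or "wrist"; returns the picture (420x560x3 uint8, blue, green, red); there is no depth.
- arm.camera_info(name): a dict with "fx", "fy", "cx", "cy" (pixels), "view" (4x4, takes a point from world to camera coordinates). Camera axes: x right, y up, looking along -z (the intrinsics and any distortion apply to the point x, -y, -z); pixel columns grow to the right and rows downward; lengths in m; the calibration is good to about 2 mm. A picture is of the moment at which its call begins: read the wrist's pose just before it. camera_info takes no time and is no camera call; for the wrist camera it gives the pose at the moment of the call.
- arm.finish_job(): hands the job in; it is judged then, once.
The state is a dict: "time": time; "joint_positions": joint angles; "qd": joint speeds; "effort": joint torques, N m; "tool_pos": TCP position; "tcp_rot": TCP orientation; "ft_force": force on the tool from outside, world axes, zero at the start; "torque": the same for the moment, N m; "width": opening from 0.0 (shut) to 1.0 (fully open); "gripper_force": force on a finger pad.
Only numpy, scipy, OpenCV 4.12 (cv2) and the standard library are available. Lean on these libraries where they do the work, as an engineer would, in place of code of your own. Each camera call takes 0.05 s, during which the arm holds its last target. There are 200 camera calls.

### The job

One of the three covered steel caddies still has a steel spice ball inside: lift them one after another to feel by the weight which one it is. Tip the ball out of that one into the open round steel pan, without tipping the empty ones (a tipped caddy's flap stays ajar and gives it away), and leave all three caddies standing upright on the worktop beside the pan.

Things in the scene. Friction and masses are not known exactly. Their poses are not given: they have to be found in the camera images.
- caddy_1: covered steel caddy, 84 (x) x 62 (y) x 60 high, loose, opaque; upright black grip bar on mid-roof, 14 thick (x), 40 long (y), z 60 to 106: pinch from above. Origin: centre of underside, z up. Its mouth is the -x end (56 wide, 50 high, sill 3 above the inner floor), closed by a flap hung from the top edge. May be loaded or empty
- caddy_2: a caddy just like caddy_1 in size, looks and axes. Empty, each caddy weighs 0.28 to 0.32 kg. Exactly one of the three, any of them, also holds a smooth steel spice ball, 36 diameter, 0.15 to 0.22 kg. Nothing outside tells which
- caddy_3: a caddy just like caddy_1 in size, looks and axes. The ball rolls out, pushing the flap open, once a caddy's mouth end is tipped down by about 40 degrees; 50 to 60 is sure. All mouths start roughly towards the robot
- caddy_1_flap (a joint): flap of caddy_1, swings outward about the mouth's top edge: 0 = shut (as at the start), up to 1.5 rad. Slightly stiff: it drops ajar by itself when the caddy is tipped beyond 35 degrees or so, loaded or not, and then stays ajar (about 0.3 rad) when upright again
- caddy_2_flap (a joint): flap of caddy_2, swings outward about the mouth's top edge: 0 = shut (as at the start), up to 1.5 rad. Slightly stiff: it drops ajar by itself when the caddy is tipped beyond 35 degrees or so, loaded or not, and then stays ajar (about 0.3 rad) when upright again
- caddy_3_flap (a joint): flap of caddy_3, swings outward about the mouth's top edge: 0 = shut (as at the start), up to 1.5 rad. Slightly stiff: it drops ajar by itself when the caddy is tipped beyond 35 degrees or so, loaded or not, and then stays ajar (about 0.3 rad) when upright again
- catch_pan: open round steel pan, empty, 191 outer diameter, 83 high, wall about 4, floor 3 thick, fixed to the worktop; origin: centre of the underside. The ball is to end in it

How it is judged:
By the outcome, as a careful person would: the job done as asked, in the order asked, and still so for the second after the job is handed in, with the robot touching nothing.
It also fails if it takes over 69 s, if anything falls off the work surface, if the arm or the gripper's body presses on something with over 40 N, if the wrist force passes 120 N, or if a joint passes its speed limit or range.

## Working session

There is one attempt and no reset: what is moved stays moved. The work goes in short steps, Python scripts to look and compute and a tool call to move; the robot and the scene stay as the last step left them, time stands still between calls to the robot, and variables do not carry over. Pictures are saved under pics/ and viewed, at most 10 in all, crops included, and the job is handed in when it is done.

Besides the shell and the picture viewer there is one more tool, called after "Request:" by a JSON object that holds its "op" and its "data", one argument or row to a line. send_rows: Moves the arm, as the interface text tells. Its arguments: {"type":"object","properties":{"deltas":{"type":"string"}},"required":["deltas"]}

```bash
ls; mkdir -p pics; python3 - <<'E'
from plant import arm
import cv2
s=arm.read_state();print(s)
for n in("scene","side"):
    cv2.imwrite(f"pics/{n}0.png",arm.capture(n)); i=arm.camera_info(n);print(i)
E
```

```text
pics
{'time': 0.0, 'joint_positions': array([-5.35961385, 33.92618001,  2.76760817, 92.23655251, -1.90877932,
       54.01206684, -1.9305035 ]), 'qd': array([-0.02909214,  0.01113569, -0.02867338,  0.10101444, -0.01887546,
        0.04741264,  0.01166298]), 'effort': array([ 3.78132427e-04, -5.48684978e+01,  1.54672019e+00, -1.98121297e+01,
        9.43630905e-03,  8.90732801e-03, -1.16924070e-05]), 'tool_pos': array([7.24197133e-01, 4.01014610e-05, 2.41134374e-01]), 'tcp_rot': array([-1.79871506e+02,  6.73889067e-03,  9.00067506e+01]), 'ft_force': array([-0.08495006,  0.50469106, -0.35971516]), 'torque': array([ 0.00380824, -0.02482612, -0.04955854]), 'gripper_force': 0.0, 'width': 0.9964062175509592}
{'fx': 436.4308517079421, 'fy': 436.4308517079421, 'cx': 275.53961998649595, 'cy': 202.2814041358346, 'view': array([[-0.70078488, -0.71324158, -0.01367471,  0.29958119],
       [ 0.45439795, -0.4610751 ,  0.76218912, -0.2352923 ],
       [-0.54993004,  0.52791685,  0.64720997, -0.84252935],
       [ 0.        ,  0.        ,  0.        ,  1.        ]])}
{'fx': 493.141424988061, 'fy': 493.141424988061, 'cx': 276.6081726865692, 'cy': 201.39541165951044, 'view': array([[ 0.89095479, -0.45350956,  0.02299233, -0.36885042],
       [ 0.21646078,  0.46867437,  0.85643976, -0.15494281],
       [-0.39917953, -0.75807217,  0.51573471, -1.25015684],
       [ 0.        ,  0.        ,  0.        ,  1.        ]])}
```

View pics/scene0.png

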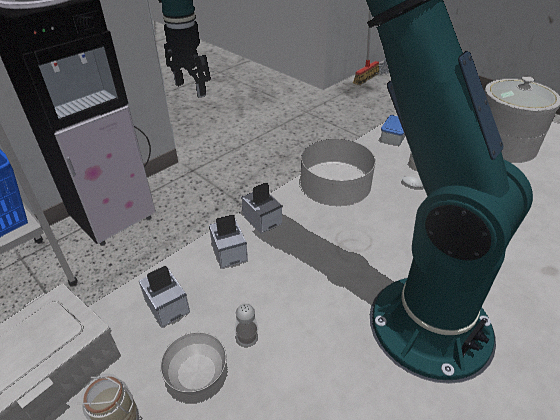

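View pics/side0.png

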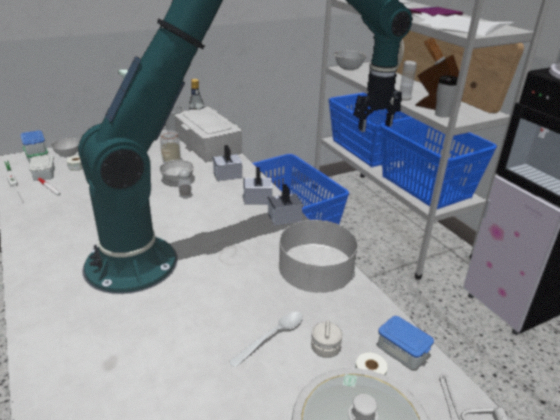

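```bash
cat > h.py <<'E'
import numpy as np, cv2
def ray(i,u,v):
    V=np.array(i["view"]);R=V[:3,:3];o=-R.T@V[:3,3]
    d=R.T@np.array([(u-i["cx"])/i["fx"],-(v-i["cy"])/i["fy"],-1.]);return o,d
def onz(i,u,v,z):
    o,d=ray(i,u,v);return o+d*(z-o[2])/d[2]
def tri(a,b):
    A=np.zeros((3,3));y=np.zeros(3)
    for o,d in(a,b):
        d=d/np.linalg.norm(d);P=np.eye(3)-np.outer(d,d);A+=P;y+=P@o
    return np.linalg.solve(A,y)
def dark(img,t,roi,amin=60):
    m=(img.max(2)<t).astype(np.uint8);z=np.zeros_like(m);x0,y0,x1,y1=roi;z[y0:y1,x0:x1]=m[y0:y1,x0:x1]
    n,l,s,c=cv2.connectedComponentsWithStats(z)
    return [(c[k],s[k],np.argwhere(l==k)[:,::-1]) for k in range(1,n) if s[k,4]>=amin]
E
python3 - <<'E'
from plant import arm
from h import *
w=arm.camera_info("wrist");im=arm.capture("wrist");cv2.imwrite("pics/wrist0.png",im);print(w)
S=cv2.imread("pics/scene0.png");D=cv2.imread("pics/side0.png")
iS=arm.camera_info("scene");iD=arm.camera_info("side")
a=dark(S,60,(130,170,290,300));b=dark(D,60,(210,140,300,212),30)
for c,s,_ in a: print("S",c.round(1),s,onz(iS,*c,.083).round(4))
for c,s,_ in b: print("D",c.round(1),s,onz(iD,*c,.083).round(4))
for c,_,_ in a:
  for e,_,_ in b: print(tri(ray(iS,*c),ray(iD,*e)).round(4))
# pan rim rough
for u,v in((301,165),(375,165),(338,141),(338,180)): print("pan",onz(iS,u,v,.083).round(4))
E
```

```text
{'fx': 315.57205280481514, 'fy': 315.57205280481514, 'cx': 278.69358290639803, 'cy': 210.94238434430852, 'view': array([[ 9.99993224e-01, -1.55924269e-04, -3.67790429e-03,
        -7.21955313e-01],
       [-8.81496253e-04,  9.59892648e-01, -2.80366415e-01,
         3.69219740e-02],
       [ 3.57410921e-03,  2.80367757e-01,  9.59886007e-01,
        -3.80698301e-01],
       [ 0.00000000e+00,  0.00000000e+00,  0.00000000e+00,
         1.00000000e+00]])}
S [261. 194.] [251 183  22  23 317] [0.4479 0.026  0.083 ]
S [225.6 225. ] [216 215  20  21 334] [0.4249 0.1522 0.083 ]
S [159.  278.7] [147 266  25  27 418] [0.3998 0.3367 0.083 ]
D [226.8 152.8] [225 146   5  15  61] [0.3989 0.3353 0.083 ]
D [257.7 177.2] [256 168   5  16  47] [0.4195 0.14   0.083 ]
D [285.3 194.9] [281 185  10  19 119] [0.4459 0.0124 0.083 ]
[0.3259 0.1253 0.1982]
[0.3923 0.0691 0.1309]
[0.4518 0.0219 0.0773]
[0.3511 0.1998 0.1565]
[0.426  0.1502 0.0784]
[0.4937 0.1078 0.0151]
[0.3997 0.3366 0.0826]
[ 0.4918  0.3025 -0.0172]
[ 0.5771  0.2725 -0.101 ]
pan [ 0.4604 -0.1246  0.083 ]
pan [ 0.3269 -0.2553  0.083 ]
pan [ 0.4651 -0.2775  0.083 ]
pan [ 0.3538 -0.1415  0.083 ]
```

View pics/wrist0.png

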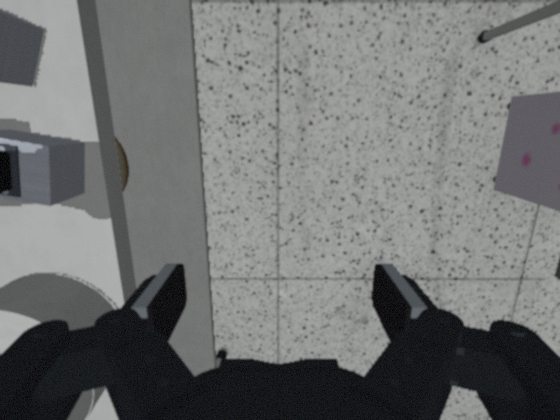

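Request:
{"op": "send_rows", "data": {
  "deltas": "0.085 0.03 -0.03 -0.01 0;0.085 0.06 -0.07 -0.02 0;0.085 0.09 -0.11 -0.03 0;0.085 0.11 -0.15 -0.04 0;0.085 0.12 -0.19 -0.05 0;0.085 0.12 -0.22 -0.05 0;0.085 0.12 -0.22 -0.05 0;0.085 0.12 -0.22 -0.05 0"
}}

```text
time: 0.82
tool_pos: [0.5008, 0.1208, 0.2924]
tcp_rot: [-179.8, 0.0, 90.2]
ft_force: [-0.6, 0.7, -0.3]
width: 0.995
gripper_force: 0.0
```

```bash
python3 - <<'E'
from plant import arm
import cv2,pickle
im=arm.capture("wrist");i=arm.camera_info("wrist");cv2.imwrite("pics/w1.png",im);pickle.dump(i,open("w1.pkl","wb"))
s=arm.read_state();print(s['tool_pos'],s['tcp_rot'],s['ft_force'],s['time'],s['joint_positions'])
E
```

```text
[0.50378921 0.12025309 0.29259925] [ 1.79982287e+02 -4.65962628e-03  9.01005152e+01] [ 1.15640562 -0.32182741  0.01419251] 0.8667 [-19.56492826  15.41342998   1.38937941 115.73113092  -0.48898515
  48.8425053  -17.80328433]
```

View pics/w1.png

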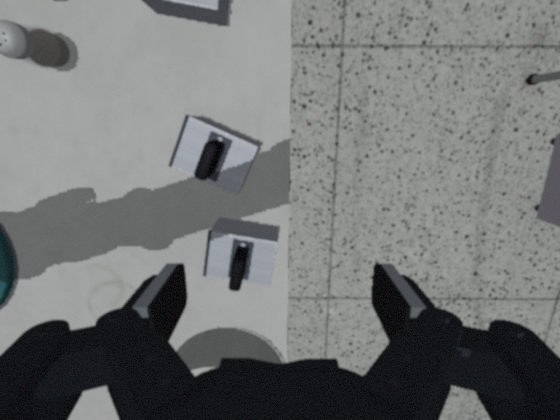

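```bash
cat >> h.py <<'E'
def caddies(im,i,roi):
    x0,y0,x1,y1=roi
    b,g,r=[im[...,k].astype(int) for k in range(3)]
    m=((b-r>8)&(b>130)).astype(np.uint8);z=np.zeros_like(m);z[y0:y1,x0:x1]=m[y0:y1,x0:x1]
    z=cv2.morphologyEx(z,cv2.MORPH_OPEN,np.ones((3,3)))
    n,l,s,c=cv2.connectedComponentsWithStats(z)
    dk=dark(im,45,roi,80)
    out=[]
    for k in range(1,n):
        if s[k,4]<400: continue
        p=np.argwhere(l==k)[:,::-1]
        P=np.array([onz(i,u,v,.06)[:2] for u,v in p],np.float32)*1000
        (cx,cy),(w,h),a=cv2.minAreaRect(P)
        out.append(("roof",c[k].round(),round(cx),round(cy),round(w),round(h),round(a,1)))
    for c,s_,p in dk:
        P=np.array([onz(i,u,v,.106)[:2] for u,v in p],np.float32)*1000
        (cx,cy),(w,h),a=cv2.minAreaRect(P)
        out.append(("dark",c.round(),s_[4],round(cx),round(cy),round(w),round(h),round(a,1)))
    return out
E
python3 - <<'E'
from h import *
import pickle
im=cv2.imread("pics/w1.png");i=pickle.load(open("w1.pkl","rb"))
for p in((190,165),(225,125),(222,247),(260,245)): print(im[p[1],p[0]],end=' ')
for o in caddies(im,i,(160,90,285,295)):print(*o)
E
```

```text
[171 162 157] [129 130 128] [170 162 156] [168 160 155] roof [191. 145.] 403 161 61 31 63.7
roof [238. 153.] 457 151 40 34 76.4
roof [220. 256.] 428 27 62 28 78.6
roof [261. 259.] 470 20 62 51 80.2
dark [210. 159.] 671 433 152 42 18 65.7
dark [238. 267.] 500 457 33 53 15 78.1
dark [175. 283.] 523 382 18 29 36 0.1
```

Request:
{"op": "send_rows", "data": {
  "deltas": "0.085 0.04 -0.01 0.01 0;0.085 0.08 -0.01 0.01 0;0.085 0.12 -0.01 0.01 0;0.085 0.16 -0.01 0.01 0;0.085 0.18 -0.01 0.01 0;0.085 0.18 -0.01 0.01 0;0.085 0.18 -0.01 0.01 0"
}}

```text
time: 1.45
tool_pos: [0.4965, 0.3014, 0.2816]
tcp_rot: [180.0, 0.0, 90.1]
ft_force: [-0.7, -1.4, -0.3]
width: 0.995
gripper_force: 0.0
```

```bash
python3 - <<'E'
from plant import arm
from h import *
import pickle
im=arm.capture("wrist");i=arm.camera_info("wrist");cv2.imwrite("pics/w2.png",im);pickle.dump(i,open("w2.pkl","wb"))
s=arm.read_state();print(s['tool_pos'],s['tcp_rot'],s['ft_force'],s['time'])
for o in caddies(im,i,(60,60,300,350)):print(*o)
E
```

```text
[0.49658529 0.29936842 0.28160898] [1.79990021e+02 6.87520351e-02 8.99330723e+01] [ 0.928121    0.42803059 -0.1166712 ] 1.5
roof [194. 151.] 400 334 61 83 80.8
roof [242. 305.] 437 143 62 53 66.2
roof [203. 301.] 397 154 52 27 67.5
dark [186. 156.] 832 406 335 40 22 80.9
dark [134. 322.] 5039 328 142 184 89 26.8
dark [220. 311.] 510 428 162 61 14 66.6
```

View pics/w2.png

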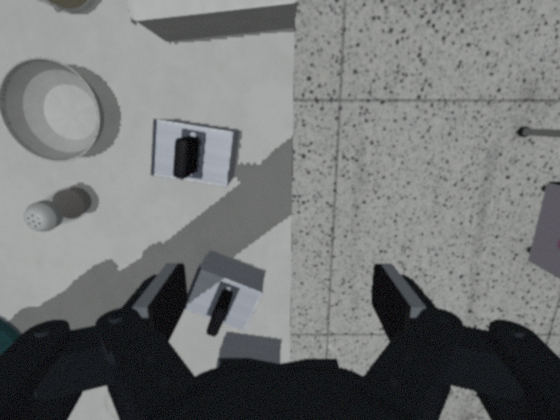

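```bash
python3 - <<'E'
from h import *
import pickle
for n,rois in(("w1",[("A",(195,215,285,295)),("B",(165,110,265,195))]),("w2",[("C",(140,110,245,195)),("B",(185,250,270,330))])):
    im=cv2.imread(f"pics/{n}.png");i=pickle.load(open(n+".pkl","rb"))
    b,g,r=[im[...,k].astype(int) for k in range(3)]
    for nm,(x0,y0,x1,y1) in rois:
        m=np.zeros(im.shape[:2],np.uint8);m[y0:y1,x0:x1]=((b-r>8)&(b>145))[y0:y1,x0:x1]
        m=cv2.morphologyEx(m,cv2.MORPH_OPEN,np.ones((3,3)))
        p=np.argwhere(m)[:,::-1]
        P=np.array([onz(i,u,v,.06)[:2] for u,v in p],np.float32)*1000
        print(n,nm,[np.round(q,1) for q in cv2.minAreaRect(P)])
E
```

```text
w1 A [array([454.7,  22.5]), array([61.3, 81.6]), np.float64(80.1)]
w1 B [array([427.9, 150.1]), array([61.1, 82.2]), np.float64(66.0)]
w2 C [array([399.3, 333.5]), array([61.3, 82. ]), np.float64(80.7)]
w2 B [array([424.5, 147.9]), array([62.1, 80.4]), np.float64(66.2)]
```

Request:
{"op": "send_rows", "data": {
  "deltas": "0.085 0.01 -0.03 0.03 5;0.085 0.02 -0.06 0.06 9.2;0.085 0.034 -0.095 0.08 9.2;0.085 0.034 -0.095 0.11 9.2;0.085 0.034 -0.095 0.14 9.2;0.085 0.034 -0.095 0.17 9.2;0.085 0.034 -0.095 0.202 9.2;0.085 0.034 -0.095 0.202 9.2"
}}

```text
time: 2.17
tool_pos: [0.3989, 0.3296, 0.0756]
tcp_rot: [-179.7, 0.5, 80.6]
ft_force: [-0.1, -0.5, -0.8]
width: 0.995
gripper_force: 0.0
```

Request:
{"op": "send_rows", "data": {
  "deltas": "0 0 0 0 0;0 0 0 0 0;0 0 0 0 0;0 0 0 0 0;0 0 0 0 0;0 0 0 0 0"
}}

```text
time: 2.67
tool_pos: [0.4005, 0.3345, 0.0816]
tcp_rot: [179.9, -0.1, 80.8]
ft_force: [-1.1, -1.2, 5.5]
width: 0.157
gripper_force: 58.6
```

Request:
{"op": "send_rows", "data": {
  "deltas": "0 0 0 -0.01 0;0 0 0 -0.02 0;0 0 0 -0.03 0;0 0 0 -0.04 0;0 0 0 -0.04 0;0 0 0 -0.04 0;0 0 0 -0.04 0;0 0 0 -0.04 0"
}}

```text
time: 3.33
tool_pos: [0.3996, 0.3337, 0.1199]
tcp_rot: [-180.0, 0.0, 80.8]
ft_force: [-0.2, 0.6, -3.2]
width: 0.153
gripper_force: 58.8
```

Request:
{"op": "send_rows", "data": {
  "deltas": "0 0 0 0 0;0 0 0 0 0;0 0 0 0 0;0 0 0 0 0"
}}

```text
time: 3.67
tool_pos: [0.3999, 0.3339, 0.12]
tcp_rot: [-180.0, 0.0, 80.8]
ft_force: [-0.5, -0.2, -2.9]
width: 0.155
gripper_force: 58.8
```

Request:
{"op": "send_rows", "data": {
  "deltas": "0 0 0 0.012 0;0 0 0 0.024 0;0 0 0 0.033 0;0 0 0 0.038 0;0 0 0 0.0395 0;0 0 0 0.0395 0;0 0 0 0.0395 0"
}}

```text
time: 4.25
tool_pos: [0.3992, 0.3334, 0.0816]
tcp_rot: [-179.9, 0.1, 80.8]
ft_force: [-2.0, -2.1, 7.0]
width: 0.156
gripper_force: 60.4
```

Request:
{"op": "send_rows", "data": {
  "deltas": "0.085 0 0 0 0;0.085 0 0 0 0;0.085 0 0 0 0;0.085 0 0 0 0;0.085 0 0 -0.03 0;0.085 0 0 -0.06 0;0.085 0 0 -0.09 0;0.085 0 0 -0.12 0"
}}

```text
time: 4.92
tool_pos: [0.3999, 0.3338, 0.2019]
tcp_rot: [-180.0, 0.0, 80.8]
ft_force: [0.5, 0.7, 0.3]
width: 1.0
gripper_force: 0.0
```

Request:
{"op": "send_rows", "data": {
  "deltas": "0.085 -0.035 0.011 0 4;0.085 -0.07 0.022 0 8;0.085 -0.105 0.033 0 12;0.085 -0.14 0.044 0 14.8;0.085 -0.178 0.056 0 14.8;0.085 -0.178 0.056 0 14.8;0.085 -0.178 0.056 0.03 14.8;0.085 -0.178 0.056 0.06 14.8"
}}

```text
time: 5.58
tool_pos: [0.4291, 0.1491, 0.1417]
tcp_rot: [179.7, -0.3, 65.8]
ft_force: [-0.6, -0.2, -0.5]
width: 1.0
gripper_force: 0.0
```

Request:
{"op": "send_rows", "data": {
  "deltas": "0.085 0 0 0.03 0;0.085 0 0 0.0595 0;0.085 0 0 0.0595 0;0.085 0 0 0.0595 0"
}}

```text
time: 5.92
tool_pos: [0.426, 0.1491, 0.0804]
tcp_rot: [-179.9, 0.2, 66.0]
ft_force: [0.1, -0.8, 0.4]
width: 0.995
gripper_force: 0.0
```

Request:
{"op": "send_rows", "data": {
  "deltas": "0 0 0 0 0;0 0 0 0 0;0 0 0 0 0;0 0 0 0 0;0 0 0 0 0;0 0 0 0 0"
}}

```text
time: 6.42
tool_pos: [0.4267, 0.1495, 0.0819]
tcp_rot: [180.0, -0.0, 66.0]
ft_force: [3.5, -0.2, -3.4]
width: 0.157
gripper_force: 60.4
```

Request:
{"op": "send_rows", "data": {
  "deltas": "0 0 0 -0.01 0;0 0 0 -0.02 0;0 0 0 -0.03 0;0 0 0 -0.04 0;0 0 0 -0.04 0;0 0 0 -0.04 0;0 0 0 -0.04 0;0 0 0 -0.04 0"
}}

```text
time: 7.08
tool_pos: [0.4263, 0.1491, 0.1207]
tcp_rot: [-179.9, 0.1, 66.0]
ft_force: [-1.1, -0.1, -3.3]
width: 0.154
gripper_force: 60.4
```

Request:
{"op": "send_rows", "data": {
  "deltas": "0 0 0 0 0;0 0 0 0 0;0 0 0 0 0;0 0 0 0 0"
}}

```text
time: 7.42
tool_pos: [0.4267, 0.1493, 0.1211]
tcp_rot: [-180.0, 0.0, 66.0]
ft_force: [-0.7, 0.5, -3.2]
width: 0.154
gripper_force: 60.4
```

Request:
{"op": "send_rows", "data": {
  "deltas": "0 0 0 0.012 0;0 0 0 0.024 0;0 0 0 0.033 0;0 0 0 0.038 0;0 0 0 0.0395 0;0 0 0 0.0395 0;0 0 0 0.0395 0"
}}

```text
time: 8.0
tool_pos: [0.427, 0.1494, 0.0819]
tcp_rot: [180.0, -0.0, 66.0]
ft_force: [-0.2, -0.2, -2.9]
width: 0.156
gripper_force: 60.1
```

Request:
{"op": "send_rows", "data": {
  "deltas": "0.085 0 0 0 0;0.085 0 0 0 0;0.085 0 0 0 0;0.085 0 0 0 0;0.085 0 0 -0.03 0;0.085 0 0 -0.06 0;0.085 0 0 -0.09 0;0.085 0 0 -0.12 0"
}}

```text
time: 8.67
tool_pos: [0.4264, 0.1491, 0.2031]
tcp_rot: [-180.0, 0.0, 66.0]
ft_force: [0.8, -0.0, -0.0]
width: 0.993
gripper_force: 0.0
```

Request:
{"op": "send_rows", "data": {
  "deltas": "0.085 -0.02 0.015 0 7;0.085 -0.04 0.03 0 14;0.085 -0.06 0.045 0 21;0.085 -0.08 0.06 0 28;0.085 -0.105 0.077 0 35;0.085 -0.105 0.077 0 42;0.085 -0.105 0.077 0 49;0.085 -0.105 0.077 0 56"
}}

```text
time: 9.33
tool_pos: [0.4544, 0.0212, 0.2019]
tcp_rot: [180.0, -0.0, 9.5]
ft_force: [-0.9, 0.1, 0.2]
width: 0.995
gripper_force: 0.0
```

Request:
{"op": "send_rows", "data": {
  "deltas": "0.085 0 0 0 7;0.085 0 0 0 14;0.085 0 0 0 19.9;0.085 0 0 0.03 19.9;0.085 0 0 0.06 19.9;0.085 0 0 0.09 19.9;0.085 0 0 0.09 19.9"
}}

```text
time: 9.92
tool_pos: [0.4515, 0.0221, 0.1082]
tcp_rot: [179.9, 0.5, -9.9]
ft_force: [0.1, 0.0, 0.3]
width: 0.997
gripper_force: 0.0
```

```bash
python3 - <<'E'
from plant import arm
import cv2
from h import *
cv2.imwrite("pics/s1.png",arm.capture("scene")[100:330,130:400].repeat(2,0).repeat(2,1)); s=arm.read_state();print(s['tool_pos'],s['tcp_rot'],s['joint_positions'])
S=cv2.imread("pics/scene0.png")
E
```

```text
[0.45251838 0.02189911 0.11009582] [179.90764111   0.32793834  -9.9195813 ] [-21.78258876  29.41201773  17.67905101 132.48161659 -24.19288057
  21.34737862 -83.42628092]
```

View pics/s1.png

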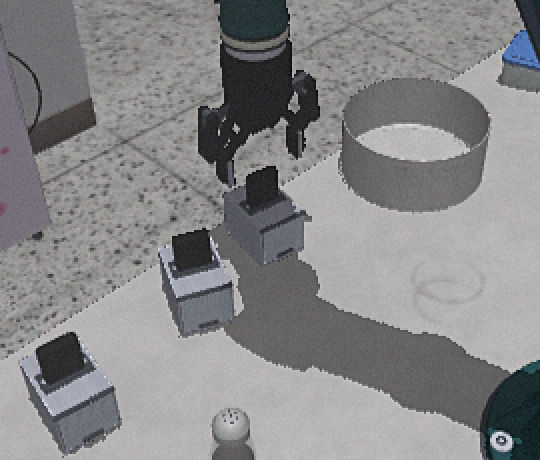

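Request:
{"op": "send_rows", "data": {
  "deltas": "0.085 0.001 0 0.015 0;0.085 0.001 0 0.0285 0;0.085 0.001 0 0.0285 0;0.085 0.001 0 0.0285 0;0 0.001 0 0.0285 0;0 0.001 0 0.0285 0;0 0.001 0 0.0285 0;0 0.001 0 0.0285 0"
}}

```text
time: 10.63
tool_pos: [0.4559, 0.022, 0.0842]
tcp_rot: [-180.0, -0.1, -9.9]
ft_force: [-5.7, -0.9, 27.9]
width: 0.46
gripper_force: 56.7
```

Request:
{"op": "send_rows", "data": {
  "deltas": "0 0 0 -0.008 0;0 0 0 -0.016 0;0 0 0 -0.024 0;0 0 0 -0.032 0;0 0 0 -0.04 0;0 0 0 -0.04 0;0 0 0 -0.04 0;0 0 0 -0.04 0"
}}

```text
time: 11.3
tool_pos: [0.4553, 0.0221, 0.1233]
tcp_rot: [180.0, 0.0, -9.9]
ft_force: [-0.1, 0.8, -4.9]
width: 0.456
gripper_force: 61.8
```

Request:
{"op": "send_rows", "data": {
  "deltas": "0 0 0 0 0;0 0 0 0 0;0 0 0 0 0;0 0 0 0 0"
}}

```text
time: 11.63
tool_pos: [0.4553, 0.0218, 0.123]
tcp_rot: [180.0, 0.0, -9.9]
ft_force: [-0.5, 0.9, -5.7]
width: 0.455
gripper_force: 61.8
```

```bash
cat >> h.py <<'E'
def circ(im,i,roi,c0,z=.083,R=.0955):
    x0,y0,x1,y1=roi
    e=cv2.Canny(cv2.GaussianBlur(im,(3,3),0),40,110);p=np.argwhere(e[y0:y1,x0:x1])[:,::-1]+[x0,y0]
    P=np.array([onz(i,u,v,z)[:2] for u,v in p]);c=np.array(c0)
    from scipy.optimize import least_squares
    for t in(.015,.008,.005,.004,.004):
        d=np.hypot(*(P-c).T)-R;k=abs(d)<t
        c=least_squares(lambda q:np.hypot(*(P[k]-q).T)-R,c,loss="soft_l1",f_scale=.001).x
    return c.round(4),k.sum(),np.std(d[k]).round(4)
E
python3 - <<'E'
from plant import arm
from h import *
for n,roi in(("scene",(290,130,385,215)),("side",(270,212,365,295))):
    im=cv2.imread(f"pics/{n}0.png");print(n,circ(im,arm.camera_info(n),roi,(.40,-.20)))
D=arm.capture("side");cv2.imwrite("pics/d2.png",D[100:300,180:400].repeat(3,0).repeat(3,1))
s=arm.read_state();print(s['ft_force'],s['torque'],s['tool_pos'],s['tcp_rot'])
E
```

```text
scene (array([ 0.4159, -0.2138]), np.int64(197), np.float64(0.0018))
side (array([ 0.4135, -0.218 ]), np.int64(169), np.float64(0.0018))
[ 0.40322872  0.31829404 -5.56052605] [-0.04384275 -0.05607836  0.0123292 ] [0.45527815 0.02183792 0.12306762] [ 1.79986900e+02  3.11683527e-02 -9.90662894e+00]
```

View pics/d2.png

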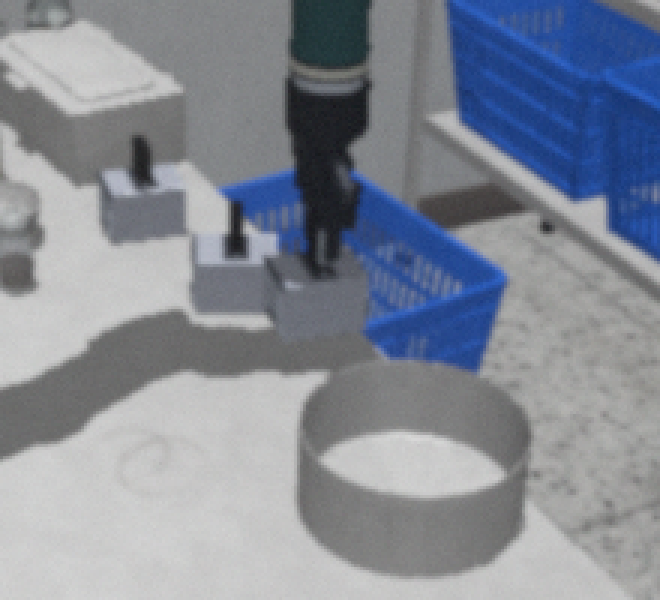

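Request:
{"op": "send_rows", "data": {
  "deltas": "0 0 0 -0.02 0;0 0.005 0.015 -0.04 0;0 0.012 0.04 -0.06 0;0 0.02 0.07 -0.075 0;0 0.028 0.1 -0.075 0;0 0.036 0.13 -0.075 0;0 0.043 0.16 -0.075 0;0 0.05 0.19 -0.075 0"
}}

```text
time: 12.35
tool_pos: [0.4715, -0.1751, 0.1982]
tcp_rot: [-180.0, 0.0, -9.9]
ft_force: [0.3, 0.2, -5.4]
width: 0.454
gripper_force: 62.9
```

Request:
{"op": "send_rows", "data": {
  "deltas": "0 0.005 0.025 0 0;0 0.009 0.043 0 0;0 0.009 0.0515 0 0;0 0.009 0.0515 0.005 0;0 0.009 0.0515 0.01 0;0 0.009 0.0515 0.01 0"
}}

```text
time: 12.85
tool_pos: [0.4709, -0.2234, 0.1867]
tcp_rot: [-179.9, 0.2, -9.8]
ft_force: [-0.1, 0.4, -5.6]
width: 0.46
gripper_force: 63.1
```

```bash
python3 - <<'E'
from plant import arm
from h import *
im=arm.capture("wrist");S=arm.capture("side")[120:320,190:400].repeat(2,0).repeat(2,1)
cv2.imwrite("pics/m3.png",np.hstack([im[:400,140:],S[:400]])[:, :800])
s=arm.read_state();print(s['tool_pos'],s['tcp_rot'],s['ft_force'],s['time'],s['joint_positions'])
E
```

```text
[ 0.47167128 -0.22375666  0.18749822] [-1.79906720e+02  1.34941955e-01 -9.73880038e+00] [ 0.31883064 -0.46294552 -5.42035298] 12.95 [  1.83904244  25.75891629  24.83467113 121.62547332 -18.07564954
  36.25413394 -60.49875988]
```

View pics/m3.png

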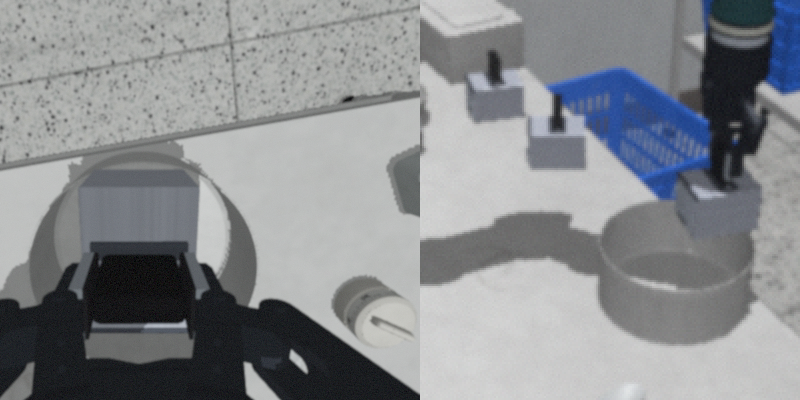

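Request:
{"op": "send_rows", "data": {
  "deltas": "0 0 0 0.01 0;0 0 0 0.018 0;0 -0.004 0 0.021 0;0 -0.008 0 0.023 0;0 -0.012 0 0.025 0;0 -0.0155 0 0.0266 0;0 -0.0155 0 0.0266 0"
}}

```text
time: 13.53
tool_pos: [0.4573, -0.2241, 0.1624]
tcp_rot: [180.0, -0.2, -9.9]
ft_force: [2.3, 1.3, 3.5]
width: 0.456
gripper_force: 63.7
```

Request:
{"op": "send_rows", "data": {
  "deltas": "0 -0.005 0 0.003 0;0 -0.01 0 0.006 0;0 -0.014 0 0.009 0;0 -0.018 0 0.0125 0;0 -0.022 0 0.0165 0;0 -0.0265 0 0.0207 0;0 -0.0265 0 0.0207 0"
}}

```text
time: 14.12
tool_pos: [0.4271, -0.2187, 0.1403]
tcp_rot: [-180.0, 0.3, -10.0]
ft_force: [-3.5, 0.0, 3.0]
width: 0.455
gripper_force: 62.7
```

```bash
python3 - <<'E'
from plant import arm
from h import *
im=arm.capture("wrist");S=arm.capture("side")[120:320,190:400].repeat(2,0).repeat(2,1)
cv2.imwrite("pics/m4.png",np.hstack([im[:400,140:],S[:400]])[:, :800])
s=arm.read_state();print(s['tool_pos'],s['tcp_rot'],s['ft_force'],s['torque'],s['time'])
E
```

```text
[ 0.42723777 -0.21868405  0.14044508] [-179.9453341     0.34588337   -9.98083823] [-5.62393666 -1.15914969  3.32014008] [-0.13494305  0.75989912 -0.01782633] 14.2167
```

View pics/m4.png

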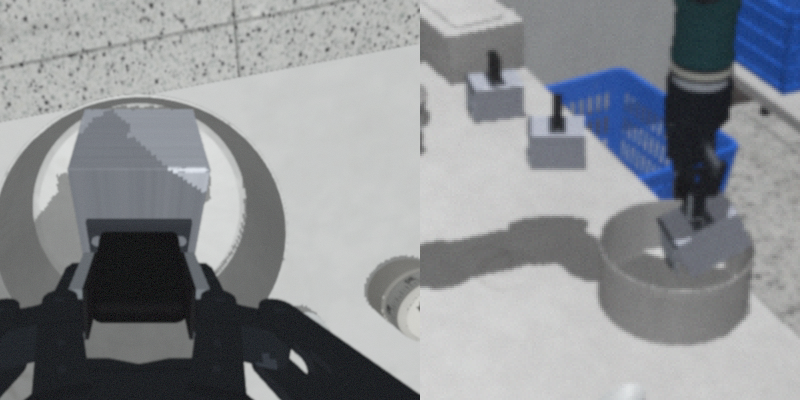

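Request:
{"op": "send_rows", "data": {
  "deltas": "0 -0.004 0 0.005 0;0 -0.008 0 0.01 0;0 -0.0115 0 0.0155 0;0 -0.0145 0 0.021 0;0 -0.017 0 0.0265 0;0 -0.019 0 0.032 0;0 -0.021 0 0.0375 0;0 -0.0215 0 0.0398 0"
}}

```text
time: 14.88
tool_pos: [0.4057, -0.2146, 0.1005]
tcp_rot: [-179.9, 0.4, -10.0]
ft_force: [-6.5, -0.6, 5.2]
width: 0.455
gripper_force: 61.5
```

Request:
{"op": "send_rows", "data": {
  "deltas": "0 0 0 0 0;0 0 0 0 0;0 0 0 0 0;0 0 0 0 0;0 0 0 0 0;0 0 0 0 0"
}}

```text
time: 15.38
tool_pos: [0.4055, -0.2145, 0.1005]
tcp_rot: [-179.9, 0.4, -10.0]
ft_force: [-5.5, -0.6, 3.0]
width: 0.456
gripper_force: 61.3
```

```bash
python3 - <<'E'
from plant import arm
from h import *
im=arm.capture("wrist");S=arm.capture("side")[120:320,190:400].repeat(2,0).repeat(2,1)
cv2.imwrite("pics/m5.png",np.hstack([im[:400,140:],S[:400]])[:, :800])
s=arm.read_state();print(s['tool_pos'],s['tcp_rot'],s['ft_force'],s['torque'],s['time'])
E
```

```text
[ 0.40552046 -0.21448177  0.10052823] [-179.90891197    0.41648527   -9.97960941] [-5.40032236 -0.73429882  2.14095882] [ 0.02992691  0.88856111 -0.02930113] 15.4833
```

View pics/m5.png

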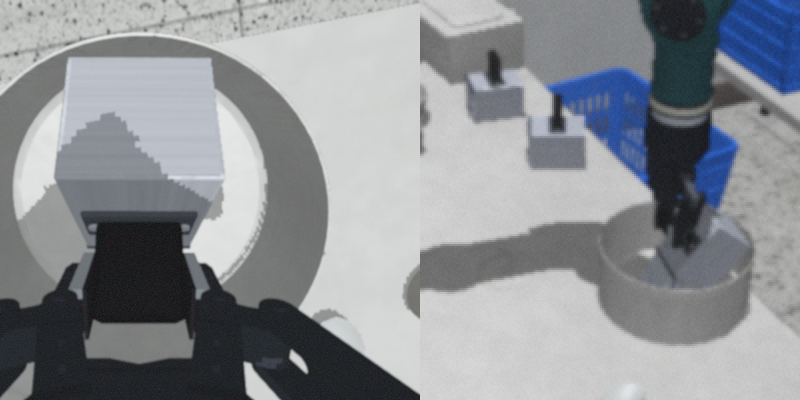

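Request:
{"op": "send_rows", "data": {
  "deltas": "0 0 0 0 0;0 0 0 0 0;0 0 0 -0.01 0;0 0 0 -0.025 0;0 0 0 -0.04 0;0 0 0 -0.055 0;0 0 0 -0.065 0;0 0 0 -0.065 0"
}}

```text
time: 16.15
tool_pos: [0.4109, -0.2156, 0.168]
tcp_rot: [180.0, -0.2, -9.9]
ft_force: [-1.2, 0.3, -3.4]
width: 0.454
gripper_force: 61.5
```

Request:
{"op": "send_rows", "data": {
  "deltas": "0 0 0 0 0;0 0 0 0 0;0 0 0 0 0;0 0 0 0 0"
}}

```text
time: 16.48
tool_pos: [0.409, -0.2149, 0.1655]
tcp_rot: [-180.0, 0.1, -9.9]
ft_force: [-0.2, -0.3, -2.5]
width: 0.456
gripper_force: 61.5
```

```bash
python3 - <<'E'
from plant import arm
from h import *
im=arm.capture("wrist");S=arm.capture("side");C=arm.capture("scene")
cv2.imwrite("pics/lw.png",im);cv2.imwrite("pics/lsd.png",S);cv2.imwrite("pics/lsc.png",C)
s=arm.read_state();print(s['tool_pos'],s['tcp_rot'],s['ft_force'],s['torque'],s['time'])
old=cv2.imread("pics/scene0.png");d=cv2.absdiff(C,old).max(2)[140:205,300:376]
print((d>40).sum());i=arm.camera_info("scene")
# roof & rear wall of caddy in wrist: list big bluish regions
b,g,r=[im[...,k].astype(int) for k in range(3)]
m=((b-r>8)&(b>90)).astype(np.uint8);n,l,st,c=cv2.connectedComponentsWithStats(m)
for k in range(1,n):
    if st[k,4]>300: print(st[k],c[k].round(),round(b[l==k].mean()))
E
```

```text
[ 0.40919733 -0.21517419  0.16575502] [-1.79995769e+02  6.06921497e-02 -9.90921008e+00] [-0.11675478 -0.54093872 -3.72213416] [-0.01524111  0.09567486 -0.02621097] 16.6333
562
[  195    58   170   189 23397] [279. 136.] 164
[209 253  24  46 406] [221. 275.] 110
[326 254  23  45 399] [337. 275.] 110
```

Request:
{"op": "send_rows", "data": {
  "deltas": "0 0.012 0 0.006 0;0 0.024 0 0.011 0;0 0.031 0 0.0115 0;0 0.037 0 0.0105 0;0 0.042 0 0.008 0;0 0.047 0 0.0045 0;0 0.053 0 0.0007 0;0 0.053 0 0.0007 0"
}}

```text
time: 17.3
tool_pos: [0.4629, -0.2248, 0.1663]
tcp_rot: [180.0, -0.1, -9.9]
ft_force: [0.7, 0.3, -2.5]
width: 0.46
gripper_force: 61.5
```

```bash
cat >> h.py <<'E'
def look(arm,n):
    im=arm.capture("wrist");cv2.imwrite(f"pics/{n}.png",im);s=arm.read_state()
    print(s['tool_pos'].round(4),s['tcp_rot'].round(2),s['ft_force'].round(1),s['torque'].round(2),s['time'],s['joint_positions'].round())
    g=cv2.cvtColor(im,cv2.COLOR_BGR2GRAY)
    e=g[:300,245:320].mean(1); d=np.diff(cv2.GaussianBlur(e.reshape(-1,1),(1,3),0).ravel())
    print([(int(k),round(float(d[k]),0)) for k in np.where((abs(d)>6))[0]])
E
python3 - <<'E'
from plant import arm
from h import *
look(arm,"u1")
for n in ("m3","m4","m5"):
    e=cv2.cvtColor(cv2.imread(f"pics/{n}.png"),6)[:300,105:180].mean(1);d=np.diff(cv2.GaussianBlur(e.reshape(-1,1),(1,3),0).ravel())
    print(n,[(int(k),round(float(d[k]),0)) for k in np.where((abs(d)>6))[0]])
E
```

```text
[ 0.4633 -0.2249  0.1663] [179.95  -0.2   -9.91] [ 0.3  0.  -2.8] [0.02 0.07 0.04] 17.35 [  3.  27.  24. 124. -20.  33. -59.]
[(177, -7.0), (178, -10.0), (179, -8.0), (209, -11.0), (210, -15.0), (211, -12.0), (221, -7.0), (222, -6.0)]
m3 [(168, -10.0), (169, -11.0), (170, -6.0), (186, 7.0), (239, -9.0), (240, -19.0), (241, -22.0), (242, -12.0), (253, -8.0), (254, -11.0), (255, -7.0)]
m4 [(96, -12.0), (97, -19.0), (98, -19.0), (99, -14.0), (100, -8.0), (102, 8.0), (103, 11.0), (216, -7.0), (217, -17.0), (218, -21.0), (219, -14.0), (230, -7.0), (231, -9.0), (232, -7.0)]
m5 [(31, 9.0), (32, 13.0), (33, 9.0), (35, -19.0), (36, -25.0), (37, -21.0), (38, -14.0), (39, -7.0), (55, 12.0), (56, 21.0), (57, 19.0), (58, 10.0), (178, -8.0), (179, -9.0), (209, -11.0), (210, -17.0), (211, -14.0), (212, -6.0), (220, -6.0), (221, -8.0), (222, -7.0)]
```

Request:
{"op": "send_rows", "data": {
  "deltas": "0 -0.02 0 0 0;0 -0.039 0 0.005 0;0 -0.039 0 0.017 0;0 -0.03 0 0.017 0;0 -0.0215 0 0.017 0;0 -0.0155 0 0.013 0;0 -0.009 0 0.0085 0;0 -0.009 0 0.0085 0"
}}

```text
time: 18.02
tool_pos: [0.4531, -0.2228, 0.1581]
tcp_rot: [-180.0, 0.1, -9.8]
ft_force: [-5.8, 1.1, 4.7]
width: 0.453
gripper_force: 62.3
```

```bash
python3 - <<'E'
from plant import arm
from h import *
look(arm,"u2")
E
```

```text
[ 0.4531 -0.2228  0.1581] [-1.7995e+02  9.0000e-02 -9.8600e+00] [-5.1  1.2  5. ] [0.4  1.15 0.12] 18.0667 [  4.  27.  23. 125. -20.  31. -58.]
[(177, -6.0), (178, -8.0), (179, -6.0), (209, -9.0), (210, -15.0), (211, -14.0), (212, -7.0), (221, -7.0), (222, -7.0)]
```

Request:
{"op": "send_rows", "data": {
  "deltas": "0 0.006 0 -0.002 0;0 0.012 0 -0.0045 0;0 0.018 0 -0.0065 0;0 0.024 0 -0.0085 0;0 0.03 0 -0.0095 0;0 0.036 0 -0.0105 0;0 0.036 0 -0.0105 0"
}}

```text
time: 18.65
tool_pos: [0.4878, -0.2286, 0.1687]
tcp_rot: [-179.9, 0.2, -9.8]
ft_force: [-6.2, 2.3, 5.2]
width: 0.457
gripper_force: 64.6
```

```bash
python3 - <<'E'
from plant import arm
from h import *
look(arm,"u3")
E
```

```text
[ 0.4877 -0.2285  0.1687] [-179.92    0.19   -9.84] [-5.9  1.4  5.6] [0.55 1.61 0.12] 18.7 [  3.  28.  24. 120. -20.  35. -59.]
[(105, -7.0), (106, -7.0), (221, -6.0), (222, -15.0), (223, -19.0), (224, -14.0), (235, -8.0), (236, -9.0)]
```

Request:
{"op": "send_rows", "data": {
  "deltas": "0 0.007 0 -0.001 0;0 0.013 0 -0.0015 0;0 0.02 0 -0.001 0;0 0.027 0 0 0;0 0.034 0 0.001 0;0 0.041 0 0.002 0;0 0.041 0 0.002 0"
}}

```text
time: 19.28
tool_pos: [0.5304, -0.2361, 0.1666]
tcp_rot: [-180.0, -0.0, -9.8]
ft_force: [-3.7, 1.9, 6.2]
width: 0.46
gripper_force: 69.0
```

```bash
python3 - <<'E'
from plant import arm
from h import *
look(arm,"u4")
E
```

```text
[ 0.5302 -0.236   0.1667] [-1.7999e+02 -8.0000e-02 -9.8600e+00] [-3.6  1.3  5.6] [0.52 1.   0.02] 19.3333 [  3.  31.  24. 115. -20.  37. -60.]
[(155, -10.0), (156, -18.0), (157, -20.0), (158, -13.0), (188, 6.0), (241, -12.0), (242, -21.0), (243, -19.0), (244, -9.0), (255, -8.0), (256, -10.0), (257, -8.0)]
```

Request:
{"op": "send_rows", "data": {
  "deltas": "0 0 0 -0.015 0;0 0 0 -0.03 0;0 -0.015 -0.03 -0.035 0;0 -0.03 -0.06 -0.035 0;0 -0.045 -0.09 -0.035 0;0 -0.06 -0.12 -0.035 0;0 -0.075 -0.15 -0.035 0;0 -0.09 -0.18 -0.035 0"
}}

```text
time: 20.0
tool_pos: [0.4731, -0.0416, 0.2014]
tcp_rot: [-180.0, -0.3, -9.9]
ft_force: [1.1, 0.8, -2.9]
width: 0.462
gripper_force: 67.9
```

Request:
{"op": "send_rows", "data": {
  "deltas": "0 -0.014 -0.03 0 0;0 -0.0284 -0.0617 0.02 0;0 -0.0284 -0.0617 0.05 0;0 -0.0284 -0.0617 0.08 0;0 -0.0284 -0.0617 0.1 0;0 -0.0284 -0.0617 0.108 0;0 -0.0284 -0.0617 0.108 0;0 -0.0284 -0.0617 0.108 0"
}}

```text
time: 20.67
tool_pos: [0.4553, 0.0223, 0.093]
tcp_rot: [-180.0, -0.1, -9.9]
ft_force: [0.8, -0.2, -2.6]
width: 0.459
gripper_force: 67.7
```

```bash
python3 - <<'E'
from plant import arm
from h import *
look(arm,"u5")
S=arm.capture("side");C=arm.capture("scene");cv2.imwrite("pics/e_side.png",S);cv2.imwrite("pics/e_scene.png",C)
# ball in pan: compare with the empty-pan pictures
for n,im,roi in(("scene",C,(300,138,378,205)),("side",S,(276,218,360,290))):
    x0,y0,x1,y1=roi;o=cv2.imread(f"pics/{n}0.png")
    d=(cv2.absdiff(cv2.GaussianBlur(im,(3,3),0),cv2.GaussianBlur(o,(3,3),0)).max(2)[y0:y1,x0:x1]>25).astype(np.uint8)
    k,l,st,c=cv2.connectedComponentsWithStats(d);i=arm.camera_info(n)
    for j in range(1,k):
        if st[j,4]>25: u=c[j]+[x0,y0];print(n,st[j],u.round(),onz(i,*u,.021).round(3))
E
```

```text
[0.4554 0.0222 0.0935] [-179.97   -0.2    -9.95] [ 0.  -0.3 -2.5] [ 0.01 -0.02  0.  ] 20.7167 [-20.  31.  16. 133. -27.  19. -81.]
[(140, -6.0), (142, -6.0), (155, -8.0), (156, -8.0), (241, -15.0), (242, -21.0), (243, -16.0), (244, -6.0), (255, -8.0), (256, -11.0), (257, -7.0)]
scene [34 33 14  9 64] [339. 176.] [ 0.409 -0.223  0.021]
side [ 0  5 14  9 89] [282. 226.] [ 0.407 -0.044  0.021]
side [38 39  8  8 46] [318. 261.] [ 0.417 -0.22   0.021]
```

Request:
{"op": "send_rows", "data": {
  "deltas": "0 0 0 0.004 0;0 0 0 0.007 0;0 0 0 0.0085 0;0 0 0 0.0085 0;0 0 0 0.0085 0"
}}

```text
time: 21.23
tool_pos: [0.4546, 0.0224, 0.0849]
tcp_rot: [-179.9, -0.1, -9.9]
ft_force: [-0.1, -0.2, 8.0]
width: 0.456
gripper_force: 69.5
```

Request:
{"op": "send_rows", "data": {
  "deltas": "0.06 0 0 0 0;0.06 0 0 0 0;0.085 0 0 0 0;0.085 0 0 0 0;0.085 0 0 -0.02 0;0.085 0 0 -0.04 0;0.085 0 0 -0.08 0;0.085 0 0 -0.12 0"
}}

```text
time: 21.9
tool_pos: [0.4522, 0.0222, 0.2043]
tcp_rot: [179.9, 0.2, -9.9]
ft_force: [1.7, 0.1, 1.1]
width: 0.996
gripper_force: 0.0
```

Request:
{"op": "send_rows", "data": {
  "deltas": "0.085 0.04 0 -0.03 0;0.085 0.07 0 -0.06 0;0.085 0.07 0 -0.08 0;0.085 0.07 0 -0.08 0;0.085 0.07 0 -0.08 0;0.085 0.07 0 -0.08 0"
}}

```text
time: 22.4
tool_pos: [0.5211, 0.0106, 0.283]
tcp_rot: [180.0, 0.1, -9.9]
ft_force: [-1.1, 1.0, -0.8]
width: 0.994
gripper_force: 0.0
```

```bash
python3 - <<'E'
from plant import arm
from h import *
a=arm.capture("scene");b=arm.capture("side")
iS=arm.camera_info("scene");iD=arm.camera_info("side");o=cv2.imread("pics/scene0.png");od=cv2.imread("pics/side0.png")
for im in(a,o):
  for c,s,_ in dark(im,60,(130,170,290,300)): print("S",c.round(1),s,onz(iS,*c,.083).round(4))
for im in(b,od):
  for c,s,_ in dark(im,60,(210,140,300,212),30): print("D",c.round(1),s)
print(arm.read_state()['time'],arm.read_state()['tool_pos'])
E
```

```text
S [258.3 192.3] [248 181  23  24 336] [0.4569 0.0265 0.083 ]
S [225.6 224.6] [216 214  21  22 340] [0.4259 0.1512 0.083 ]
S [159.7 278.8] [148 266  25  26 422] [0.3987 0.3357 0.083 ]
S [261. 194.] [251 183  22  23 317] [0.4479 0.026  0.083 ]
S [225.6 225. ] [216 215  20  21 334] [0.4249 0.1522 0.083 ]
S [159.  278.7] [147 266  25  27 418] [0.3998 0.3367 0.083 ]
D [226.8 153.4] [225 146   5  15  64]
D [258.4 176.9] [256 168   5  16  45]
D [288.4 194.2] [284 184  10  19 121]
D [226.8 152.8] [225 146   5  15  61]
D [257.7 177.2] [256 168   5  16  47]
D [285.3 194.9] [281 185  10  19 119]
22.5 [0.52050312 0.01063598 0.28234108]
```

```bash
python3 -c "
from plant import arm
print(arm.finish_job())"
```

```text
the job is handed in; nothing more can be done
None
```

The ball was in the caddy nearest the pan, and I tipped it out into the pan. All three caddies stand upright on the worktop and the two empties were never tipped. The job was handed in at about 22.5 s.

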